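# Unscrew the plug of the whale money box

### The arm

A 6-joint arm with a two-finger parallel gripper is mounted at the origin on the work surface. World frame = base frame: x ahead of the robot, y to its left, z up, the work surface at z = 0. Lengths are in m, angles in rad, forces in N, time in s.
With the tool pointing down it reaches from about 0.325 to 0.9 m from the base axis. Payload 6.1 kg.
Tool frame: the origin (TCP) lies midway between the tips of the shut fingers; the grasp point (between the pads) lies 19 mm behind it; x points along the fingers, y is the direction in which the jaws open and shut, and the axes are right-handed (so a half turn about x gives the same grasp; the last joint's range is limited). The gripper opens to 85 mm and grips with 20 to 120 N. Pads are 22 mm wide; open, the fingers measure 114 mm over their backs; the gripper's body (76 mm by 85 mm) begins 54 mm behind the grasp point. The pads swing forward as they close: fully open they stand 13 mm farther back than shut.
Start: joints at [1.17, 0.22, 1.526, -0, 1.395, -0.126], TCP at [0.17, 0.602, 0.231] pointing down, gripper open.
Joint ranges: [-2.98, 2.98], [-0.91, 2.08], [0.09, 2.57], [-1.24, 4.39], [0.2, 2.65], [-2.68, 2.68]. Speed limits (rad/s): [2.57, 2.57, 3.01, 3.14, 3.14, 3.14].

### API

Orientations are given as [roll, pitch, yaw] about the fixed x, y, z axes, in that order (R = Rz(yaw) Ry(pitch) Rx(roll)).
In Python, from plant import movep, move_l, set_joints, gripper_to, hold, inverse_kinematics, observe, get_image, get_calibration, Unreachable, job_done gives the robot as it stands. Calls block until the motion is done:
- movep(position, orientation): joint-space move of the TCP to a pose.
- move_l(position, feed=0.15, rotation=None, max_force=None): straight line of the TCP; rotation=None keeps the orientation; feed is the mean speed in m/s. With max_force (N) it stops when the force on the tool has changed by that much, and returns True; else False.
- set_joints(angles): joint-space move.
- gripper_to(opening, f_grip=None): finger opening in m; f_grip is the grip in N (None keeps the last); returns when the fingers have stopped.
- hold(seconds).
- inverse_kinematics(position, orientation): joint angles nearest the present ones, or None.
- observe(): the state.
- get_image(name): name is "scene" or "top"; returns (picture, depth): 400x640x3 uint8, red, green, blue; 400x640 float32, m along the optical axis (not along the pixel's ray), 0 where there is no reading.
- get_calibration(name): a dict with "intrinsics" (3x3 intrinsics, pixels), "dist_coeffs" ([k1, k2, p1, p2, k3] as OpenCV has them; the pictures are not rectified), "world_from_camera" (4x4, takes a point from camera to world coordinates). Camera axes: x right, y down, z forward; pixel columns grow to the right and rows downward; lengths in m; the calibration is good to about 2 mm. A picture is of the moment at which its call begins. get_calibration takes no time and is no camera call.
A pose or a line that the arm cannot do raises Unreachable and nothing moves.
- job_done(): hands the job in, once; it reports no verdict.
The state is a dict: "time_s": time; "q": joint angles; "joint_velocities": joint speeds; "joint_torque": joint torques, N m; "eef_pos": TCP position; "tcp_rot": TCP orientation; "ft_force": force on the tool from outside, world axes, zero at the start; "torque": the same for the moment, N m; "opening": finger opening in m.
Only numpy, scipy, OpenCV 4.12 (cv2) and the standard library are available. Lean on these libraries where they do the work, as an engineer would, in place of code of your own. Each camera call takes 0.05 s, during which the arm holds its last target. There are 200 camera calls.

### The job

On this toy-maker's bench, unscrew the dark wooden plug from the side of the pale pine whale money box: swing its ball handle over anticlockwise (seen from the plug's side) until the threads let go, draw the plug straight out, and set it down in the empty pine crate without dropping it. Leave the brown bear money box and its plug alone.

Things in the scene. Friction and masses are not known exactly. Their poses are not given: they have to be found in the camera images.
- plug_grip (a point): Centre of the wooden ball, 26 mm across, on the handle end of the whale's dark plug (0.08 kg): the place to pinch it. The ball is 60 mm from the plug's axis, on a 12 mm arm, and 50 mm outside the whale's face (37 mm free behind it). Shank reaches 44 into the whale; hub 28 wide, ending 61 outside; collar 42. Home: the arm leans 40 deg from upright to port +x. Axes as port, turn with it.
- port (a point): Port mouth in the pale pine whale's flat side (fixed; 245 long, 90 thick, 125 high), 75 mm up. z up, y INTO the whale (plug leaves along -y), x to the tail (right, seen from outside). Thread: handle from +x over the top to -x frees it in 45 deg (best 80, stop past 95), easily (5-10 N), moving 3 mm out per 70 deg, 2 mm play; waxed; unturned it holds. Pinched along y, the ball pivots stiffly.
- crate_floor (a point): Centre of the inner floor, 8 mm above the table, of the empty low pine crate (fixed). Axes x, y along its sides, z up. Inside 174 mm in x, 254 mm in y; walls 8 mm thick, their tops 37 mm above this floor.
- bear_port (a point): The same point on the other money box, a medium brown bear on four legs with round ears and a black nose (fixed, 205 mm long, 90 mm thick, 136 mm high). Axes as for port. Its plug looks the same and sticks out the same way, but is to be left alone.

How it is judged:
By the outcome, as a careful person would: the job done as asked, in the order asked, and still so for the second after the job is handed in, with the robot touching nothing.
It also fails if it takes over 48 s, if anything falls off the work surface, if the arm or the gripper's body presses on something with over 40 N, if the wrist force passes 120 N, or if a joint passes its speed limit or range.

## Working session

There is one attempt and no reset: what is moved stays moved. The work goes in short steps, each a Python script; the robot and the scene stay as the last script left them, time stands still between calls to the robot, and variables do not carry over. Pictures are saved under pics/ and viewed, about 8 in all and at most 12, crops included, and the job is handed in when it is done.

```bash
mkdir -p pics; ls; python3 - <<'E'
from plant import *
import cv2,numpy as np
for n in("scene","top"):
    im,d=get_image(n); cv2.imwrite(f"pics/{n}0.png",im[:,:,::-1]); np.savez(f"pics/{n}0.npz",im=im,d=d)
    c=get_calibration(n); print(n,c["intrinsics"],c["dist_coeffs"],np.round(c["world_from_camera"],4))
E
```

```text
pics
scene [[440.98857767   0.         322.99720125]
 [  0.         440.98857767 199.74700005]
 [  0.           0.           1.        ]] [-0.08633097  0.          0.          0.          0.        ] [[-0.2653  0.5478 -0.7935  1.3127]
 [ 0.9641  0.1411 -0.2249  0.1537]
 [-0.0113 -0.8247 -0.5655  0.6411]
 [ 0.      0.      0.      1.    ]]
top [[503.70965182   0.         314.48860829]
 [  0.         503.70965182 201.84804433]
 [  0.           0.           1.        ]] [-0.06134655  0.          0.          0.          0.        ] [[-0.0297 -0.9955  0.0902  0.4429]
 [-0.9993  0.0315  0.0185 -0.0555]
 [-0.0213 -0.0896 -0.9958  1.4015]
 [ 0.      0.      0.      1.    ]]
```

View pics/scene0.png

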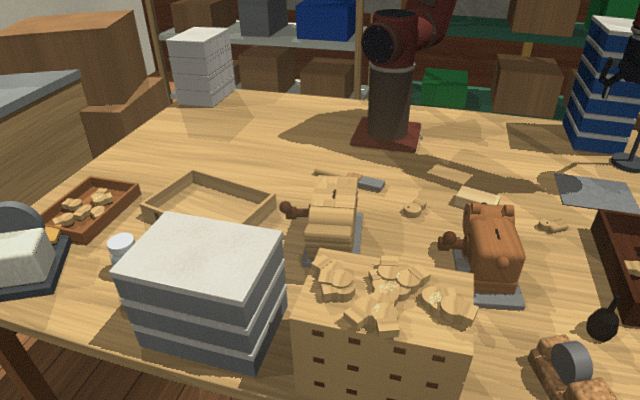

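View pics/top0.png

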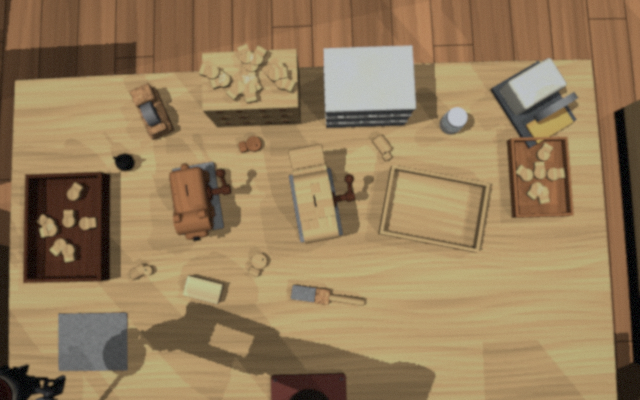

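The scene shows the whale at about (335,215) with its plug at (290,208), the bear at (490,245), and the empty crate at (210,205). In the top view the whale is at (317,205), its plug ball near (348,185), and the crate at (435,208).

```bash
cat > h.py <<'E'
import numpy as np,cv2
from plant import *
def cast(n,uv,z=None,depth=None):
    c=get_calibration(n);K=np.array(c["intrinsics"]);T=np.array(c["world_from_camera"])
    uv=np.atleast_2d(np.float64(uv))
    p=cv2.undistortPoints(uv[:,None],K,np.array(c["dist_coeffs"]))[:,0]
    r=np.c_[p,np.ones(len(p))]
    d=r@T[:3,:3].T;o=T[:3,3]
    if depth is not None: return o+d*np.asarray(depth).reshape(-1,1)
    if z is not None: return o+d*((z-o[2])/d[:,2])[:,None]
    return o,d
def cloud(n,d):
    v,u=np.mgrid[:400,:640]
    return cast(n,np.c_[u.ravel(),v.ravel()],depth=d.ravel()).reshape(400,640,3)
E
python3 - <<'E'
from h import *
t=np.load("pics/top0.npz");s=np.load("pics/scene0.npz")
a=t["im"][140:255,280:375,::-1];b=s["im"][160:280,270:380,::-1]
A=cv2.resize(a,None,fx=4.2,fy=4.2,interpolation=cv2.INTER_CUBIC)[:480,:399]
B=cv2.resize(b,None,fx=3.6,fy=4,interpolation=cv2.INTER_CUBIC)[:480,:400]
B=cv2.resize(B,(B.shape[1],480));A=cv2.resize(A,(A.shape[1],480));cv2.imwrite("pics/c1.png",np.hstack([A,B]))
for n,f,(u0,u1,v0,v1) in(("top",t,(335,362,172,206)),("scene",s,(275,320,195,230))):
    P=cloud(n,f["d"]);hsv=cv2.cvtColor(f["im"],cv2.COLOR_RGB2HSV)
    print(n);
    for v in range(v0,v1,2):
        print(v,' '.join(f"{int(P[v,u,2]*1000):3d}" if f["d"][v,u]>0 else "---" for u in range(u0,u1,2)),'|',' '.join(f"{hsv[v,u,2]:3d}" for u in range(u0,u1,2)))
P=cloud("top",t["d"])
for v in range(140,260,5): print(v,[int(1000*P[v,u,2]) for u in range(284,350,4)])
E
```

```text
top
172   4  -2   0  -5  -2  -3  -2   0   1  -2   0  -1   0  -3 | 124 127 126 127 127 130 147 175 186 188 190 187 187 185
174   0   1  -1   1  -5   0 --- 121 124  -2   0   4  -5  -5 | 111 117 120 117 116 106  91 103 135 169 186 188 187 187
176   2   1   1  -3   0 118 123 127 128 118   3   0   5   0 | 105 116 117 116 111  82  70  73  71 127 184 187 187 189
178   1  -6   0  -1  -3 122 128 127 123 119  -1   2   4   2 | 103 116 120 119 110  76  76  86  71  99 174 188 188 188
180  -1  -6  -2   1  -2 120 125 120 127 120   2   2  -2   1 | 101 111 116 116 109  78  76  83  72 109 174 185 184 182
182 ---   1   2   1   0   3 116 119 118   1  -2   1  -1  -2 | 110 111 113 113 112  99  69  64  74 152 185 186 187 187
184  -1   1   1  -1   0   1 101 103 109   5  -4   0   4   1 | 114 116 116 116 116 115  84  62  85 171 189 189 185 188
186  -2  -3  -4   0  -6  -5   2  96  99  -1  -2  -3   0  -2 | 110 114 114 114 117 116  87  67  83 164 186 187 186 183
188  -2   0   1  -1   2  -1   5  99  98   3   1   0   2   1 | 107 110 110 112 112 108  87  71  73 138 180 184 180 171
190   0   4   0   0   0   0   4  9
[... 5429 characters left out ...]
 123, 123, 127, 132, 124, 129, 128, 124, 9, 0, -2, 3]
215 [0, -1, 2, 13, 125, 127, 122, 126, 124, 126, 125, 126, 129, 14, 0, -5, -2]
220 [3, 0, 0, 1, 125, 126, 121, 120, 122, 116, 120, 125, 123, 14, 7, 0, 0]
225 [2, 4, 1, 0, 17, 122, 128, 123, 125, 122, 123, 122, 120, 120, 12, 4, -2]
230 [0, -1, 4, 1, 11, 121, 121, 125, 123, 123, 119, 121, 120, 123, 17, 0, 1]
235 [1, 5, 3, -4, 15, 123, 120, 115, 119, 120, 118, 113, 108, 108, -2, -6, -4]
240 [-2, 0, 3, 0, 17, 110, 103, 108, 98, 54, 6, 0, 3, 0, -1, 0, 2]
245 [-3, -4, -2, -2, 3, 0, 0, 0, -2, 1, -2, -5, -2, -1, 2, 2, 2]
250 [3, 0, -2, 5, 0, 2, -1, -2, -3, 0, -7, 4, -1, -2, 1, 1, 0]
255 [-2, -3, -1, 1, 2, 0, 2, -7, 0, 0, -3, 2, -8, -1, -2, 1, -2]
```

View pics/c1.png

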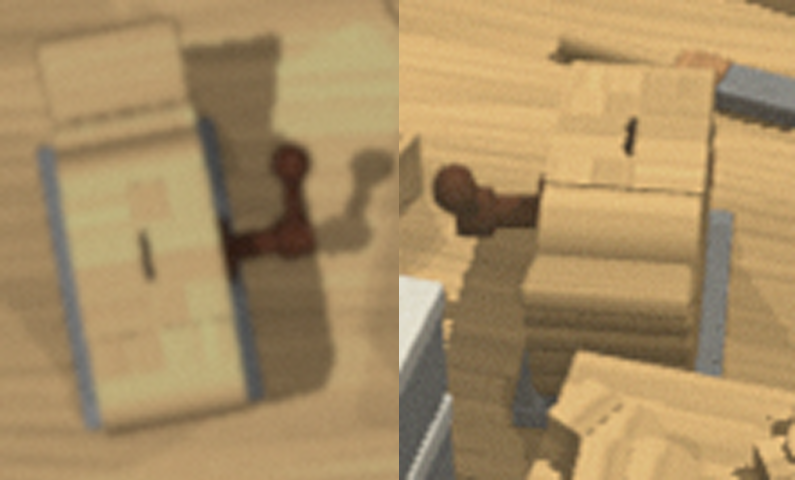

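The crop shows the plug pointing roughly -y with its ball toward the tail (+x), leaning as described. Next I'll fit the geometry numerically.

```bash
python3 - <<'E'
from h import *
from scipy.optimize import least_squares
t=np.load("pics/top0.npz");s=np.load("pics/scene0.npz")
C={n:cloud(n,f["d"]) for n,f in(("top",t),("scene",s))}
# table / whale top check
P=C["top"];w=P[145:245,284:345].reshape(-1,3);w=w[(w[:,2]>.11)&(w[:,2]<.2)]
m=((P[...,2]>.115)&(P[...,2]<.14)).astype(np.uint8);m[:176]=0;m[236:]=0;m[:,:284]=0;m[:,343:]=0
k,lab,st,_=cv2.connectedComponentsWithStats(m);b=lab==1+np.argmax(st[1:,4])
L=[];R=[]
for v in range(185,228):
    u=np.where(b[v])[0];L.append((u[0]-.5,v));R.append((u[-1]+.5,v))
for nm,e in(("L",L),("R",R)):
    q=cast("top",e,z=.124)[:,:2]; c=np.polyfit(q[:,0],q[:,1],1);r=q[:,1]-np.polyval(c,q[:,0]);k=abs(r)<.003
    c=np.polyfit(q[k,0],q[k,1],1);print(nm,"y=",c,"yaw",np.degrees(np.arctan(c[0])),"mid",q.mean(0))
print("whale top z med",np.median(w[:,2]))
# plug pts
for n,f in(("top",t),("scene",s)):
    P=C[n];V=f["im"].max(2);u0,u1,v0,v1=(334,362,172,208) if n=="top" else(276,311,198,220)
    mk=np.zeros((400,640),bool);mk[v0:v1,u0:u1]=True
    mk&=(V<112)&(P[...,2]>.05)&(P[...,2]<.14)
    q=P[mk];print(n,len(q))
    hi=q[q[:,2]>(.112 if n=="top" else .108)]
    f=lambda c:np.linalg.norm(hi-c,axis=1)-.013
    r=least_squares(f,hi.mean(0)-[0,0,.01],loss="soft_l1",f_scale=.001);print("ball",r.x,"rms",np.sqrt(np.mean(r.fun**2)),len(hi))
    # silhouette centre of ball
    np.save(f"pics/{n}_plug.npy",q)
    lo=q[q[:,2]<.095]; print("low pts ranges",lo.min(0),lo.max(0))
    for y0 in np.arange(lo[:,1].min(),lo[:,1].max(),.008):
        g=lo[(lo[:,1]>=y0)&(lo[:,1]<y0+.008)]
        if len(g)>3: print("  y",round(y0+.004,3),"n",len(g),"x",g[:,0].min().round(4),g[:,0].max().round(4),"z95",np.percentile(g[:,2],[10,50,90]).round(4))
# crate
P=C["top"];m=((P[...,2]>.033)&(P[...,2]<.06)).astype(np.uint8);m[:,:372]=0;m[:,500:]=0;m[:160]=0;m[260:]=0
k,lab,st,ce=cv2.connectedComponentsWithStats(m);i=1+np.argmax(st[1:,4]);c=np.argwhere(lab==i)[:,::-1]
q=cast("top",c.astype(float),z=.045)[:,:2]
print("crate",st[i],cv2.minAreaRect(np.float32(q)))
print("floor z",np.median(P[190:225,400:470,2]))
E
```

```text
L y= [ 0.14899611 -0.07016507] yaw 8.474504575654391 mid [0.54944329 0.01169985]
R y= [ 0.14374555 -0.15800115] yaw 8.179980080560654 mid [ 0.54657541 -0.07943337]
whale top z med 0.12408813730009172
top 298
ball [ 0.61778839 -0.12209999  0.11462959] rms 0.0017283046440096368 73
low pts ranges [ 0.55011491 -0.1358561   0.06703001] [ 0.59748633 -0.08197749  0.09456136]
  y -0.132 n 28 x 0.5649 0.5915 z95 [0.0737 0.0803 0.0859]
  y -0.124 n 38 x 0.5629 0.5975 z95 [0.0784 0.084  0.0933]
  y -0.116 n 34 x 0.5627 0.5926 z95 [0.0732 0.0813 0.0874]
  y -0.108 n 22 x 0.5656 0.5819 z95 [0.0743 0.0799 0.083 ]
  y -0.1 n 22 x 0.5656 0.5823 z95 [0.0751 0.0802 0.0828]
  y -0.092 n 21 x 0.563 0.5796 z95 [0.0731 0.0778 0.0836]
  y -0.084 n 31 x 0.5501 0.5834 z95 [0.0807 0.0878 0.0931]
scene 297
ball [ 0.61862817 -0.12420492  0.11591628] rms 0.0012317667140099627 109
low pts ranges [ 0.57103642 -0.13553213  0.06224282] [ 0.60466896 -0.08467169  0.09486934]
  y -0.132 n 21 x 0.5897 0.5941 z95 [0.0641 0.0712 0.078 ]
  y -0.124 n 39 x 0.5789 0.6047 z95 [0.0675 0.0779 0.088 ]
  y -0.116 n 43 x 0.575 0.6 z95 [0.068  0.0773 0.084 ]
  y -0.108 n 25 x 0.5777 0.5859 z95 [0.0703 0.0774 0.0813]
  y -0.1 n 29 x 0.571 0.5845 z95 [0.0703 0.0788 0.0823]
  y -0.092 n 23 x 0.5722 0.5837 z95 [0.0723 0.0785 0.0824]
  y -0.084 n 8 x 0.5731 0.59 z95 [0.0861 0.0919 0.094 ]
crate [ 380  164  110   89 1181] ((0.5390551090240479, -0.3537556827068329), (0.27160146832466125, 0.19294089078903198), 77.32889556884766)
floor z 0.00786877354194837
```

```bash
python3 - <<'E'
from h import *
s=np.load("pics/scene0.npz");V=s["im"].max(2);P=cloud("scene",s["d"])
print(V[198:222:1,278:312:2])
o=observe();print({k:np.round(o[k],3) for k in("time_s","eef_pos","tcp_rot","ft_force","opening")})
d=(V<130)&(P[...,2]>.1);d[:, :276]=0;d[:,294:]=0;d[:196]=0;d[216:]=0
c=np.argwhere(d)[:,::-1];(cx,cy),r=cv2.minEnclosingCircle(c.astype(np.float32));print("ball circ",cx,cy,r,c.min(0),c.max(0))
oo,dd=cast("scene",[[cx,cy]])
# plane y = -.123
for x in(.615,.618,.621):
    k=(x-oo[0])/dd[0,0];print(oo+k*dd[0])
# top silhouette
t=np.load("pics/top0.npz");Vt=t["im"].max(2);Pt=cloud("top",t["d"])
d=(Vt<135)&(Pt[...,2]>.11);d[:,:338]=0;d[:,362:]=0;d[:170]=0;d[186:]=0
c=np.argwhere(d)[:,::-1];(cx,cy),r=cv2.minEnclosingCircle(c.astype(np.float32));print("top circ",cx,cy,r,cast("top",[[cx,cy]],z=.116),cast("top",[[cx,cy]],z=.121))
# neck midline in scene: cast onto vertical line of axis
for v in ([305,212.3],[302,212.3]):
    o2,d2=cast("scene",[v]);n=np.array([.9895,.144,0]);k=(.5536-n@o2)/(d2[0]@n);print("neck",o2+k*d2[0])
E
```

```text
[[213 216 217 214 214 212 204 201 196 190 193 197 204 207 204 209 213]
 [204 203 212 213 212 215 215 216 211 212 205 201 194 195 202 196 198]
 [193 200 195 192 196 205 203 207 210 215 214 218 213 210 203 204 200]
 [193 201 151 130 134 164 198 201 198 197 202 211 215 208 211 212 210]
 [186 169 107 103 103 111 180 197 205 199 198 198 196 203 203 209 214]
 [182 139  95 106 108 100 160 197 203 201 202 202 198 201 201 199 181]
 [182 106  94 105 110  98 131 195 196 196 200 203 202 201 204 192 173]
 [175  83  90 105 106  96 100 196 191 190 191 192 191 195 201 165 134]
 [171  76  90  99 100  95  87 144 159 181 193 195 197 194 195 159 162]
 [175  74  89  92  90  93  82 100 114 159 196 193 195 192 191 153 181]
 [178  75  76  89  92  89  82 105 100 115 157 159 157 148 154 120 209]
 [190  71  77  83  90  82  80 102 102  93 114 114 115  97  90  86 215]
 [189 101  64  80  77  72  69  92  99  90 103 101 102  73  81  77 220]
 [191 162  74  69  73  70  69  82  93  90  99 101  95  74  72  90 216]
 [180 198 126  71  70  69  70  79  89  94  95  94  76  79  77  93 205]
 [172 185 184 132  70  68  68  84  
[... 471 characters left out ...]
 176 203 206 198 205 127 130 130 135 133 132 131 129 149 164]
 [170 183 187 199 200 204 182 120 125 127 133 135 129 127 132 135 154]]
{'time_s': np.float64(0.1), 'eef_pos': array([0.169, 0.601, 0.23 ]), 'tcp_rot': array([-1.675,  1.569, -1.95 ]), 'ft_force': array([-0.136,  0.627, -0.503]), 'opening': np.float64(0.085)}
ball circ 285.5 206.5 6.041623115539551 [280 201] [291 212]
[ 0.615      -0.12519193  0.11296741]
[ 0.618      -0.12399273  0.11523829]
[ 0.621      -0.12279354  0.11750916]
top circ 347.5 178.5 6.041623115539551 [[ 0.61690846 -0.11826796  0.116     ]] [[ 0.61623157 -0.11802384  0.121     ]]
neck [ 0.57360282 -0.09708328  0.0740143 ]
neck [ 0.57456263 -0.10367862  0.07348663]
```

```bash
cat >> h.py <<'E'
import warnings;warnings.filterwarnings("ignore")
from scipy.spatial.transform import Rotation as Ro
YAW=np.radians(8.3)
X=np.array([np.cos(YAW),np.sin(YAW),0]);Y=np.array([-np.sin(YAW),np.cos(YAW),0]);Z=np.array([0,0,1.])
def down(sign,yaw=YAW):
    y=sign*np.array([-np.sin(yaw),np.cos(yaw),0]);x=-Z
    return list(Ro.from_matrix(np.c_[x,y,np.cross(x,y)]).as_euler("xyz"))
def F():
    f=np.array(observe()["ft_force"]);return np.round([f@X,f@Y,f@Z],2)
def st(m=""):
    o=observe();print(m,"t",round(o["time_s"],2),"tcp",np.round(o["eef_pos"],4),"F(port)",F(),"open",round(o["opening"],4))
E
python3 - <<'E'
from h import *
B=np.array([.618,-.123,.1155])
best=None
for s in(1,-1):
    q=inverse_kinematics(list(B+[0,0,.1]),down(s));print(s,None if q is None else np.round(q,2))
    if q is not None:
        c=np.abs(np.array(q)-observe()["q"]).max()
        if best is None or c<best[0]: best=(c,s)
s=best[1];print("sign",s);open("sign","w").write(str(s))
gripper_to(.05,30)
movep(list(B+[0,0,.085]),down(s));st("above")
hit=move_l(list(B-[0,0,.017]),feed=.08,max_force=8);st(f"down {hit}")
im,d=get_image("scene");cv2.imwrite("pics/s2.png",cv2.resize(im[130:260,230:390,::-1],None,fx=4,fy=4,interpolation=cv2.INTER_CUBIC))
E
```

```text
1 [-0.32  0.24  1.53  0.    1.37 -2.04]
-1 [-0.32  0.24  1.53  0.    1.37  1.1 ]
sign -1
above t 3.53 tcp [ 0.6182 -0.1221  0.2006] F(port) [-0.53  0.53 -0.81] open 0.0502
down False t 4.96 tcp [ 0.6185 -0.1232  0.0993] F(port) [ 0.6  -0.17  0.22] open 0.0501
```

View pics/s2.png

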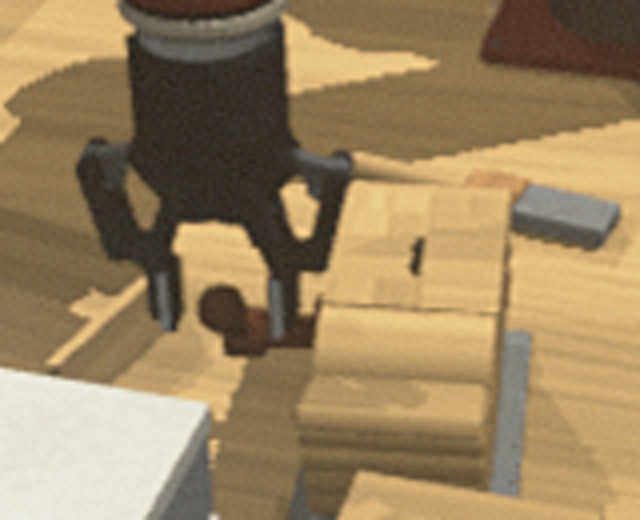

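The ball (222,308) sits centred between the pads (165 and 278), at mid-pad height. I'll close on it.

```bash
python3 - <<'E'
from h import *
gripper_to(.015,30);st("closed30");hold(.2);st()
p=np.array(observe()["eef_pos"])
f=F()
if abs(f[1])>4:
    move_l(list(p+Y*np.sign(f[1])*.001),feed=.02);st("shift")
gripper_to(.015,60);hold(.1);st("60N")
E
```

```text
closed30 t 5.36 tcp [ 0.6185 -0.1231  0.099 ] F(port) [ 1.35 -0.18  0.7 ] open 0.0239
 t 5.56 tcp [ 0.6185 -0.1231  0.0989] F(port) [ 1.55 -1.19  2.24] open 0.0245
60N t 5.88 tcp [ 0.6185 -0.1232  0.0989] F(port) [ 2.24 -1.16  3.04] open 0.023
```

```bash
python3 - <<'E'
from h import *
p0=np.array(observe()["eef_pos"]);f0=F();th0=43.5;R=.060
e=lambda th:X*np.sin(np.radians(th))+Z*np.cos(np.radians(th))
ax=p0-R*e(th0);corr=0
for th in np.arange(th0-5,th0-85.1,-5):
    tgt=ax+(R+corr)*e(th)-Y*(th0-th)*.003/70
    hit=move_l(list(tgt),feed=.05,max_force=35)
    f=F()-f0;r=np.array([np.sin(np.radians(th)),0,np.cos(np.radians(th))]);tt=np.array([-r[2],0,r[0]])
    fr,ft=f@r,f@tt
    corr+=np.clip(.00015*fr,-.0012,.0012)
    print(round(th,1),hit,"Fr %.1f Ft %.1f Fy %.1f corr %.1f mm"%(fr,ft,f[1],corr*1e3))
    if hit: break
st()
im,d=get_image("scene");cv2.imwrite("pics/s3.png",cv2.resize(im[130:260,230:390,::-1],None,fx=4,fy=4,interpolation=cv2.INTER_CUBIC))
E
```

```text
38.5 False Fr -1.7 Ft -2.2 Fy 0.3 corr -0.3 mm
33.5 False Fr -4.3 Ft -1.8 Fy -2.1 corr -0.9 mm
28.5 False Fr -2.8 Ft -2.9 Fy -1.6 corr -1.3 mm
23.5 False Fr -1.1 Ft -3.5 Fy -1.7 corr -1.5 mm
18.5 False Fr -1.1 Ft -3.0 Fy -0.5 corr -1.6 mm
13.5 False Fr 0.1 Ft -3.5 Fy -1.2 corr -1.6 mm
8.5 False Fr -1.4 Ft -1.1 Fy -3.5 corr -1.8 mm
3.5 False Fr -1.1 Ft -0.1 Fy -5.0 corr -2.0 mm
-1.5 False Fr -0.4 Ft 0.4 Fy -5.2 corr -2.1 mm
-6.5 False Fr -0.1 Ft 1.3 Fy -5.1 corr -2.1 mm
-11.5 False Fr 0.6 Ft -1.2 Fy -3.6 corr -2.0 mm
-16.5 False Fr 3.0 Ft -0.1 Fy -3.3 corr -1.5 mm
-21.5 False Fr -1.8 Ft 2.7 Fy 2.1 corr -1.8 mm
-26.5 False Fr -2.2 Ft 2.6 Fy 0.2 corr -2.1 mm
-31.5 False Fr -0.6 Ft 4.2 Fy 0.9 corr -2.2 mm
-36.5 False Fr -1.1 Ft 3.6 Fy 1.7 corr -2.4 mm
-41.5 False Fr -0.6 Ft 3.3 Fy 1.1 corr -2.5 mm
 t 10.15 tcp [ 0.5399 -0.1382  0.0982] F(port) [ 0.14 -0.01  0.4 ] open 0.015
```

View pics/s3.png

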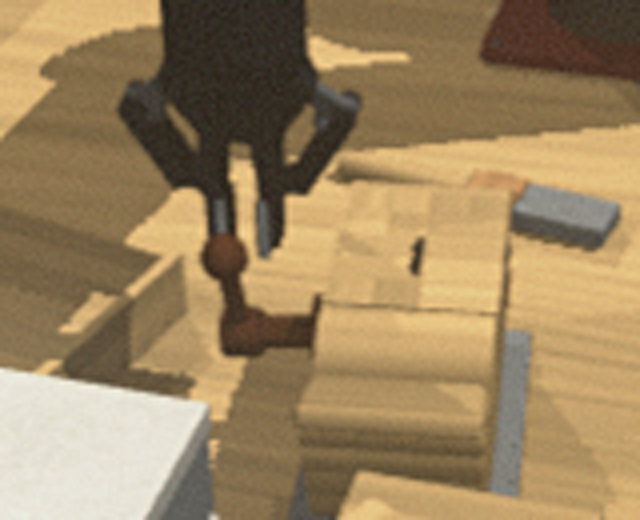

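The ball slipped out past top: it's at (224,255) with the arm near upright, and the gripper is empty behind it. I'll back up, re-measure and regrasp more centrally.

```bash
python3 - <<'E'
from h import *
from scipy.optimize import least_squares
p=np.array(observe()["eef_pos"])
move_l(list(p-X*.01+Z*.09),feed=.2);
p=np.array(observe()["eef_pos"]);move_l(list(p-X*.10+Z*.03),feed=.25);gripper_to(.05,60);st()
for n in("scene","top"):
    im,d=get_image(n);np.savez(f"pics/{n}4.npz",im=im,d=d);P=cloud(n,d);V=im.max(2)
    rel=P-np.array([.575,-.1,0]);x_=rel@X;y_=rel@Y
    m=(V<125)&(abs(x_)<.09)&(P[...,2]>.04)&(P[...,2]<.155)&(y_<.0)&(y_>-.06)
    q=P[m];print(n,len(q),q.max(0))
    top=np.percentile(q[:,2],98);hi=q[q[:,2]>top-.016]
    r=least_squares(lambda c:np.linalg.norm(hi-c,axis=1)-.013,hi.mean(0)-[0,0,.008],loss="soft_l1",f_scale=.001)
    print("ball",r.x.round(4),len(hi),"rms",np.sqrt(np.mean(r.fun**2)).round(4),"x'",r.x@X,"y'",r.x@Y)
    mb=m&(P[...,2]>top-.024);c=np.argwhere(mb)[:,::-1];print(c.min(0),c.max(0))
    if n=="top":cv2.imwrite("pics/t4.png",cv2.resize(im[140:255,280:375,::-1],None,fx=5,fy=5,interpolation=cv2.INTER_CUBIC))
    c=np.argwhere(m&(np.linalg.norm(P-r.x,axis=2)<.018))[:,::-1];(cx,cy),rr=cv2.minEnclosingCircle(c.astype(np.float32))
    o,dd=cast(n,[[cx,cy]]);print("circ",cx,cy,rr,"ray at fit depth",(o+dd[0]*(((r.x-o)@dd[0])/(dd[0]@dd[0]))).round(4))
    lo=q[(q[:,2]<.1)];print("neck x' med",np.median((lo@X)[(lo@Y)>-.172]) if len(lo) else 0)
E
```

```text
t 11.8 tcp [ 0.4313 -0.1538  0.2175] F(port) [ 0.17 -0.42 -0.95] open 0.0497
scene 329 [ 0.60700637 -0.09919017  0.14224929]
ball [ 0.5929 -0.1309  0.1291] 97 rms 0.0011 x' 0.5678202146825958 y' -0.2151293888004354
[280 189] [291 199]
circ 285.5 195.0 6.500100135803223 ray at fit depth [ 0.5945 -0.1315  0.1273]
neck x' med nan
top 193 [ 0.6028301  -0.10110775  0.14701954]
ball [ 0.591  -0.1291  0.1289] 71 rms 0.002 x' 0.5662176283133543 y' -0.2130400514348771
[348 183] [356 192]
circ 352.0 187.5 4.924529075622559 ray at fit depth [ 0.5917 -0.1282  0.1289]
neck x' med nan
```

View pics/t4.png

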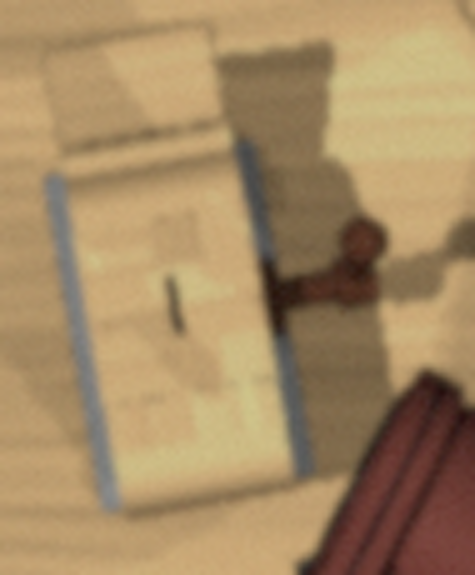

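The fit puts the ball at about (0.592,-0.130,0.129), which is a lean of about 13 deg. The thread axis refines to x'=0.5535, z=0.0705. The earlier grip rested a little high and outward on the ball, because the force grew radially with grip. I'll regrasp 5 mm lower, grip harder, and stop if the opening shrinks.

```bash
cat > turn.py <<'E'
from h import *
def turn(th0,th1,step=4,gain=.00015,R=.060,feed=.04):
    p0=np.array(observe()["eef_pos"]);f0=F();op0=observe()["opening"]
    e=lambda th:X*np.sin(np.radians(th))+Z*np.cos(np.radians(th))
    ax=p0-R*e(th0);corr=0
    for th in np.arange(th0-step,th1-.01,-step):
        hit=move_l(list(ax+(R+corr)*e(th)-Y*(th0-th)*.003/70),feed=feed,max_force=35)
        f=F()-f0;a=np.radians(th);r=np.array([np.sin(a),0,np.cos(a)]);tt=np.array([-r[2],0,r[0]])
        fr=f@r;corr+=np.clip(gain*fr,-.0008,.0008);o=observe()["opening"]
        print(round(th,1),hit,"Fr %.1f Ft %.1f Fy %.1f corr %.1f op %.1f"%(fr,f@tt,f[1],corr*1e3,o*1e3))
        if hit or o<op0-.0015: print("STOP");break
    st()
E
python3 - <<'E'
from turn import *
s=int(open("sign").read());B=np.array([.592,-.130,.1287])
p=list(B+[0,0,.065]);move_l(p,feed=.25)
print(move_l(list(B-[0,0,.022]),feed=.08,max_force=8));st("down")
for g in(30,60,100): gripper_to(.015,g);hold(.1);st(g)
im,d=get_image("scene");cv2.imwrite("pics/s5.png",cv2.resize(im[130:240,240:340,::-1],None,fx=5,fy=5,interpolation=cv2.INTER_CUBIC))
turn(13,1,step=4)
E
```

```text
False
down t 13.95 tcp [ 0.5926 -0.1302  0.1075] F(port) [0.57 0.13 1.17] open 0.0499
30 t 14.4 tcp [ 0.5924 -0.1302  0.1072] F(port) [ 0.22 -0.75  2.5 ] open 0.0241
60 t 14.72 tcp [ 0.5925 -0.1302  0.1072] F(port) [ 0.5  -1.24  3.7 ] open 0.0232
100 t 15.03 tcp [ 0.5925 -0.1302  0.1072] F(port) [ 1.38 -0.72  5.5 ] open 0.0219
9.0 False Fr -1.4 Ft -3.2 Fy 1.3 corr -0.2 op 22.0
5.0 False Fr -2.7 Ft -5.7 Fy 2.2 corr -0.6 op 22.1
1.0 False Fr -2.5 Ft -8.2 Fy 1.8 corr -1.0 op 21.7
 t 15.85 tcp [ 0.5826 -0.1323  0.1093] F(port) [9.14 0.03 2.69] open 0.0217
```

View pics/s5.png

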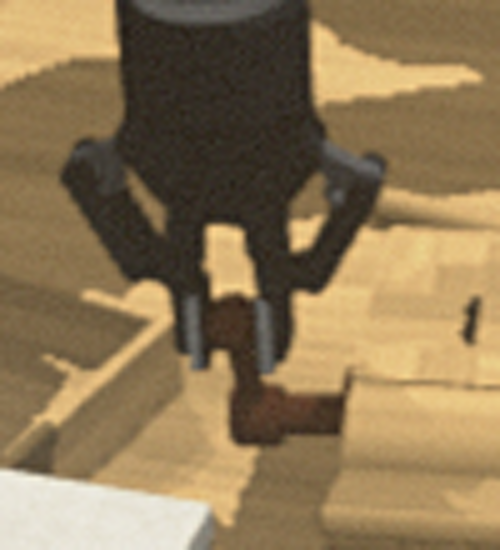

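The pads (rows 295–370) now enclose the ball (230,322) and the opening is steady. Continuing the turn.

```bash
python3 - <<'E'
from turn import *
turn(1,-41,step=6)
im,d=get_image("scene");cv2.imwrite("pics/s6.png",cv2.resize(im[130:260,230:390,::-1],None,fx=4,fy=4,interpolation=cv2.INTER_CUBIC))
E
```

```text
-5.0 False Fr 2.1 Ft 3.9 Fy 1.1 corr 0.3 op 21.9
-11.0 False Fr 3.4 Ft 1.8 Fy 1.7 corr 0.8 op 21.8
-17.0 False Fr 5.6 Ft 1.2 Fy 0.9 corr 1.6 op 21.9
-23.0 False Fr 6.1 Ft 1.6 Fy 1.4 corr 2.4 op 21.9
-29.0 False Fr 7.0 Ft 4.8 Fy -1.5 corr 3.2 op 21.7
-35.0 False Fr 5.9 Ft -0.9 Fy -0.8 corr 4.0 op 21.9
-41.0 False Fr 13.4 Ft 0.2 Fy -1.8 corr 4.8 op 21.0
 t 17.98 tcp [ 0.5413 -0.1419  0.0997] F(port) [ 0.2  -1.79 12.7 ] open 0.021
```

View pics/s6.png

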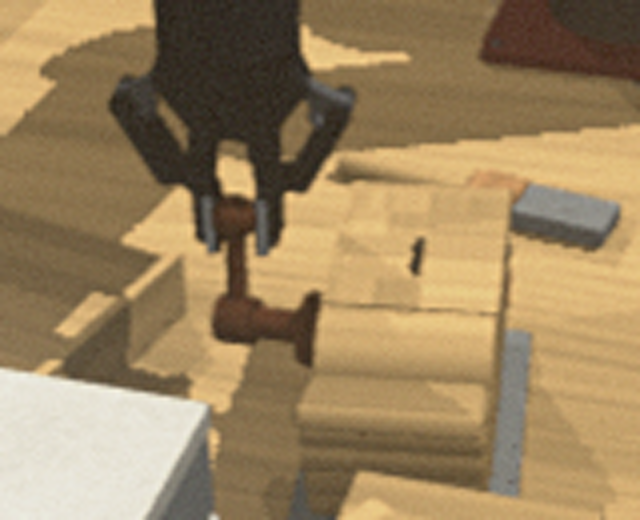

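The ball is still gripped (235,213), the arm leans past upright toward the head, and the collar has come away from the face. Now drawing out.

```bash
python3 - <<'E'
from h import *
for i in range(9):
    p=np.array(observe()["eef_pos"]);dz=0
    f=F();dz=np.clip((f[2]-5)*.00015,-.001,.001);dx=np.clip(f[0]*.00015,-.001,.001)
    hit=move_l(list(p-Y*.008+Z*dz+X*dx),feed=.05,max_force=30);st(hit)
    if hit:break
im,d=get_image("scene");cv2.imwrite("pics/s7.png",cv2.resize(im[120:250,210:370,::-1],None,fx=4,fy=4,interpolation=cv2.INTER_CUBIC))
E
```

```text
False t 18.38 tcp [ 0.5413 -0.15    0.0999] F(port) [-0.52 -0.78  3.3 ] open 0.0213
False t 18.7 tcp [ 0.5418 -0.1584  0.0991] F(port) [-0.39 -0.97  1.69] open 0.0211
False t 19.02 tcp [ 0.5426 -0.1665  0.0982] F(port) [-0.21 -0.14 -0.45] open 0.0207
False t 19.33 tcp [ 0.5437 -0.1747  0.0973] F(port) [-0.96 -0.05 -0.44] open 0.0212
False t 19.65 tcp [ 0.5447 -0.183   0.0964] F(port) [ 0.27 -0.36 -1.42] open 0.0213
False t 19.97 tcp [ 0.546  -0.1913  0.0955] F(port) [ 0.11 -0.13 -0.71] open 0.0207
False t 20.28 tcp [ 0.5471 -0.1995  0.0945] F(port) [-0.56 -0.64 -1.63] open 0.0212
False t 20.6 tcp [ 0.5482 -0.2078  0.0935] F(port) [ 0.59 -0.2  -0.95] open 0.0211
False t 20.92 tcp [ 0.5495 -0.2161  0.0926] F(port) [ 0.67  0.58 -0.81] open 0.0209
```

View pics/s7.png

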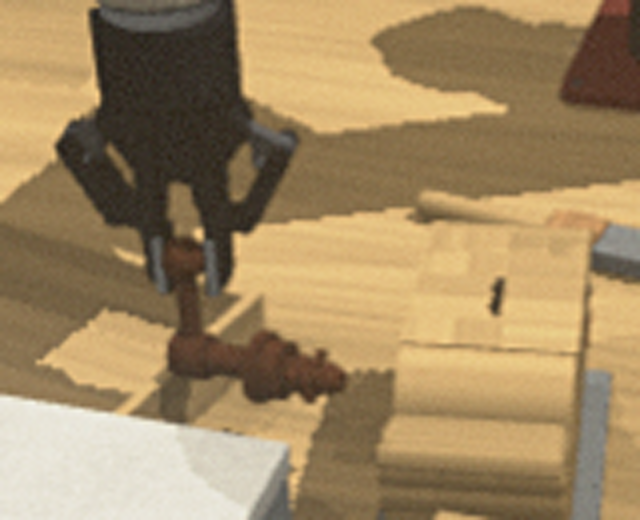

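The plug is fully out, level and firmly held; ball (183,256), shank tip (340,380), clear of the whale. Next: lift, carry over the crate, and lower to contact.

```bash
python3 - <<'E'
from h import *
p=np.array(observe()["eef_pos"]);move_l(list(p+Z*.055),feed=.12)
C=np.array([.539,-.354,0]);G=C-X*.02-Y*.04
move_l(list(G+Z*.148),feed=.15);st("over")
move_l(list(G+Z*.075),feed=.1)
hold(.1);st("low")
im,d=get_image("scene");cv2.imwrite("pics/s8.png",cv2.resize(im[110:250,120:300,::-1],None,fx=4,fy=4,interpolation=cv2.INTER_CUBIC))
hit=move_l(list(G+Z*.045),feed=.03,max_force=4);st(f"touch {hit}")
E
```

```text
over t 22.94 tcp [ 0.5252 -0.3955  0.1479] F(port) [ 0.17  0.25 -0.53] open 0.0213
low t 23.93 tcp [ 0.5256 -0.3971  0.0762] F(port) [ 0.23  0.45 -0.72] open 0.0212
touch True t 24.59 tcp [ 0.5246 -0.3967  0.0584] F(port) [-0.18  0.05  3.75] open 0.0211
```

View pics/s8.png

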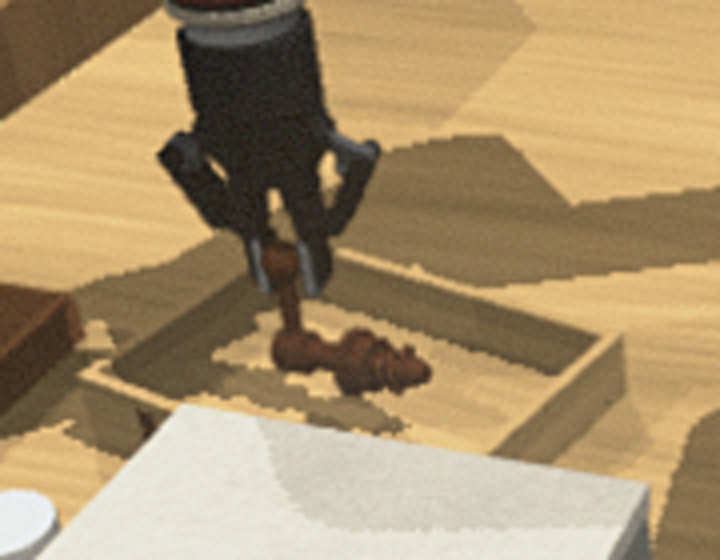

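The plug is inside the crate and touching its floor (contact at TCP z 0.058, near the predicted 0.053). I'll ease the grip and lay the handle over by pressing the ball down gently.

```bash
python3 - <<'E'
from h import *
gripper_to(.015,25);st("ease")
zs=observe()["eef_pos"][2]
for i in range(9):
    p=np.array(observe()["eef_pos"]);f=F()
    if p[2]<.02: break
    hit=move_l(list(p-Z*.005-X*.001),feed=.03,max_force=15);st(hit)
    if hit:break
im,d=get_image("scene");cv2.imwrite("pics/s9.png",cv2.resize(im[110:250,120:300,::-1],None,fx=4,fy=4,interpolation=cv2.INTER_CUBIC))
E
```

```text
ease t 24.81 tcp [ 0.5246 -0.3965  0.0585] F(port) [-2.31 -0.81  3.31] open 0.0213
True t 25.02 tcp [ 0.5245 -0.3983  0.0573] F(port) [-1.75  1.8   7.32] open 0.0212
```

View pics/s9.png

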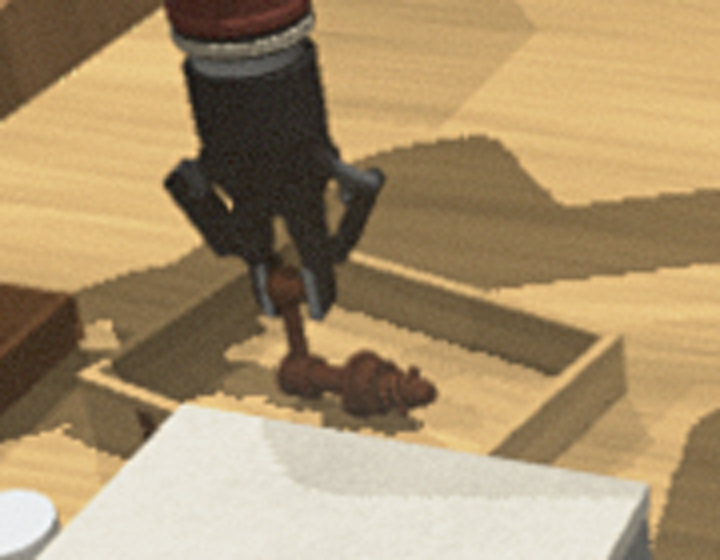

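```bash
python3 - <<'E'
from h import *
gripper_to(.0235,20);st("ease")
for i in range(9):
    p=np.array(observe()["eef_pos"])
    if p[2]<.021: break
    hit=move_l(list(p-Z*.005-X*.0015),feed=.03,max_force=30);st(hit)
    if hit:break
im,d=get_image("scene");cv2.imwrite("pics/s10.png",cv2.resize(im[110:250,120:300,::-1],None,fx=4,fy=4,interpolation=cv2.INTER_CUBIC))
E
```

```text
ease t 25.28 tcp [ 0.5247 -0.3986  0.0575] F(port) [-1.03 -0.21  6.15] open 0.0233
False t 25.58 tcp [ 0.5239 -0.4     0.054 ] F(port) [-1.59 -1.82  8.04] open 0.0239
False t 25.86 tcp [ 0.5244 -0.4028  0.0528] F(port) [-2.31 -1.88 15.01] open 0.0233
False t 26.12 tcp [ 0.5252 -0.4051  0.0526] F(port) [-3.84  2.06 21.45] open 0.0238
False t 26.37 tcp [ 0.5259 -0.4079  0.0519] F(port) [-2.98  0.33 18.34] open 0.0233
False t 26.62 tcp [ 0.5266 -0.4111  0.051 ] F(port) [-1.96 -2.83 14.52] open 0.0235
False t 26.88 tcp [ 0.5271 -0.4146  0.0498] F(port) [-1.93 -3.08 14.33] open 0.0237
False t 27.16 tcp [ 0.5272 -0.4179  0.0486] F(port) [-2.82 -2.04 14.11] open 0.0237
False t 27.43 tcp [ 0.5272 -0.4211  0.0471] F(port) [-2.28 -3.13 13.39] open 0.024
False t 27.69 tcp [ 0.5271 -0.4245  0.0452] F(port) [-1.59 -4.23 10.84] open 0.0237
```

View pics/s10.png

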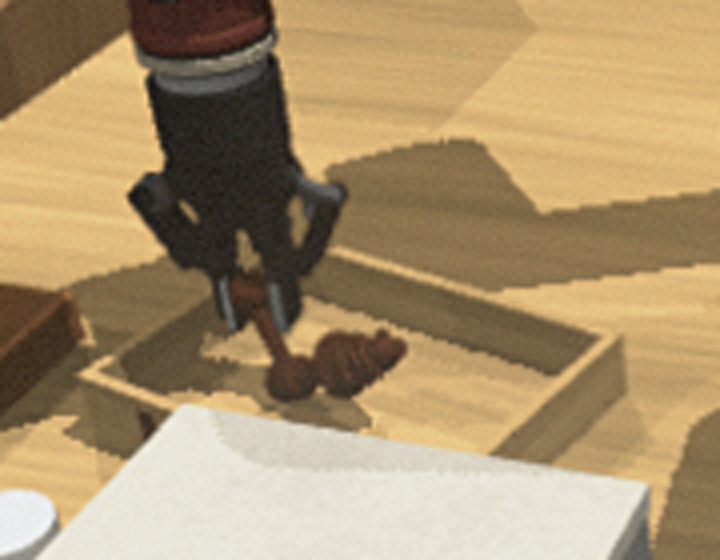

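Pressing deflected the arm and tilted the plug nose-up, so I'm abandoning that. Instead: regrip, lift slightly, restore the tool, and lay the handle down by tilting the tool itself. That's 12 pictures viewed, so from here I check with depth data only.

```bash
cat >> h.py <<'E'
def tilt(phi,s=-1):
    x=X*np.sin(phi)-Z*np.cos(phi);y=s*Y
    return list(Ro.from_matrix(np.c_[x,y,np.cross(x,y)]).as_euler("xyz")),x
def plugcloud():
    C=np.array([.539,-.354,0]);out=[]
    for n in("scene","top"):
        im,d=get_image(n);P=cloud(n,d);im=im.astype(int);rel=P-C
        m=(im.max(2)<135)&(im[...,0]>im[...,2]*1.6)&(im[...,0]-im[...,2]>28)&(abs(rel@X)<.11)&(abs(rel@Y)<.13)&(P[...,2]>.02)&(P[...,2]<.2)
        k,lab,stt,_=cv2.connectedComponentsWithStats(m.astype(np.uint8));i=1+np.argmax(stt[1:,4]);q=P[lab==i]-C
        q=np.c_[q@X,q@Y,q[:,2]];print(n,len(q))
        for y0 in np.arange(-.12,.12,.015):
            g=q[(q[:,1]>=y0)&(q[:,1]<y0+.015)]
            if len(g)>4: print("  y' %.3f n %d x' %s z %s"%(y0+.007,len(g),np.percentile(g[:,0],[3,50,97]).round(3),np.percentile(g[:,2],[3,50,97]).round(3)))
E
python3 - <<'E'
from h import *
o=observe();e=Ro.from_euler("xyz",o["tcp_rot"]).as_matrix();print("tool x now",(e[:,0]@X).round(3),(e[:,0]@Y).round(3),"tool y",(e[:,1]@X).round(3),e[2,1].round(3))
gripper_to(.015,70);st("grip")
p=np.array(o["eef_pos"]);C=np.array([.539,-.354,0]);b=C-X*.02-Y*.04
move_l(list(p+Z*.045),feed=.12)
r,x=tilt(0);move_l(list(b+Z*.11+.022*x),feed=.12,rotation=r);st("level")
plugcloud()
for d in(30,35,40,45):
    r,x=tilt(np.radians(d));print(d,inverse_kinematics(list(b-X*.01+Z*.06+.022*x),r))
E
```

```text
tool x now 0.003 -0.009 tool y -0.0 0.009
grip t 27.96 tcp [ 0.5273 -0.4245  0.0453] F(port) [-1.75 -3.69 11.21] open 0.0224
level t 28.89 tcp [ 0.5246 -0.3957  0.087 ] F(port) [ 0.39  0.09 -0.81] open 0.0222
scene 782
  y' -0.053 n 16 x' [-0.11  -0.068 -0.   ] z [0.026 0.079 0.129]
  y' -0.038 n 77 x' [-0.107 -0.002  0.003] z [0.035 0.122 0.131]
  y' -0.023 n 104 x' [-0.089  0.003  0.016] z [0.045 0.088 0.126]
  y' -0.008 n 54 x' [-0.091  0.014  0.019] z [0.045 0.079 0.084]
  y' 0.007 n 28 x' [0.012 0.018 0.031] z [0.076 0.091 0.106]
  y' 0.022 n 102 x' [-0.084  0.025  0.034] z [0.021 0.098 0.108]
  y' 0.037 n 104 x' [-0.079  0.019  0.033] z [0.022 0.095 0.109]
  y' 0.052 n 96 x' [-0.074  0.024  0.032] z [0.022 0.099 0.114]
  y' 0.067 n 63 x' [-0.069 -0.063  0.03 ] z [0.021 0.039 0.114]
  y' 0.082 n 38 x' [-0.063 -0.06  -0.055] z [0.021 0.032 0.042]
  y' 0.097 n 39 x' [-0.059 -0.054 -0.049] z [0.022 0.032 0.042]
  y' 0.112 n 40 x' [-0.051 -0.048 -0.045] z [0.022 0.032 0.044]
top 332
  y' -0.023 n 33 x' [-0.005  0.003  0.013] z [0.069 0.092 0.105]
  y' -0.008 n 43 x' [-0.002  0.006  0.018] z [0.071 0.08  0.087]
  y' 0.007 n 33 x' [-0.002  0.009  0.022] z [0.074 0.084 0.103]
  y' 0.022 n 77 x' [-0.004  0.012  0.029] z [0.092 0.102 0.109]
  y' 0.037 n 75 x' [-0.003  0.011  0.028] z [0.084 0.101 0.108]
  y' 0.052 n 48 x' [0.007 0.018 0.028] z [0.101 0.11  0.115]
  y' 0.067 n 23 x' [0.014 0.021 0.028] z [0.105 0.112 0.118]
30 [-1.00396863  0.3459198   1.86265181  0.67160552  0.82281233 -0.01738471]
35 [-1.04290148  0.34899046  1.89485575  0.8095803   0.82541046 -0.16151444]
40 [-1.08089273  0.36025754  1.92211667  0.94390182  0.84343099 -0.3039254 ]
45 [-1.11736089  0.37986519  1.94405502  1.06970573  0.87593892 -0.43964227]
```

Depth shows the tool vertical but the plug pivoted about 26 deg nose-up in the pads. I'll pitch the tool by that amount to level the plug, and tilt it 35–40 deg so the handle lies over, then re-check.

```bash
cat >> h.py <<'E'
def ori(al,phi):
    r0=Ro.from_euler("xyz",tilt(0)[0])
    R=Ro.from_rotvec(-np.radians(phi)*Y)*Ro.from_rotvec(-np.radians(al)*X)*r0
    return list(R.as_euler("xyz")),R.as_matrix()[:,0]
E
python3 - <<'E'
from h import *
C=np.array([.539,-.354,0]);b=C-X*.02-Y*.04
for phi in(40,35,30,20):
    r,x=ori(26,phi);ok=[inverse_kinematics(list(b+Z*z+.022*x),r) is not None for z in(.12,.05)]
    print(phi,ok)
    if all(ok):
        try: move_l(list(b+Z*.12+.022*x),feed=.03,rotation=r)
        except Unreachable as e: print(e);continue
        break
st("tilted");plugcloud()
E
```

```text
40 [True, True]
tilted t 32.05 tcp [ 0.539  -0.4043  0.105 ] F(port) [-0.14 -0.15 -1.13] open 0.0226
scene 1149
  y' -0.113 n 90 x' [-0.093 -0.066 -0.049] z [0.021 0.039 0.048]
  y' -0.098 n 14 x' [-0.105 -0.093 -0.088] z [0.039 0.046 0.05 ]
  y' -0.053 n 36 x' [-0.11   0.028  0.042] z [0.038 0.107 0.115]
  y' -0.038 n 190 x' [-0.106  0.003  0.044] z [0.039 0.117 0.147]
  y' -0.023 n 107 x' [-0.103  0.029  0.044] z [0.037 0.11  0.145]
  y' -0.008 n 42 x' [-0.097  0.038  0.049] z [0.036 0.108 0.126]
  y' 0.007 n 135 x' [-0.09   0.046  0.056] z [0.021 0.114 0.127]
  y' 0.022 n 121 x' [-0.085  0.041  0.055] z [0.024 0.113 0.125]
  y' 0.037 n 89 x' [-0.08   0.043  0.056] z [0.024 0.114 0.122]
  y' 0.052 n 78 x' [-0.075  0.039  0.051] z [0.022 0.108 0.122]
  y' 0.067 n 38 x' [-0.069 -0.065 -0.062] z [0.021 0.033 0.043]
  y' 0.082 n 38 x' [-0.064 -0.059 -0.055] z [0.021 0.032 0.043]
  y' 0.097 n 39 x' [-0.058 -0.054 -0.051] z [0.021 0.032 0.042]
  y' 0.112 n 41 x' [-0.052 -0.049 -0.045] z [0.021 0.032 0.043]
top 487
  y' -0.038 n 109 x' [-0.028  0.014  0.041] z [0.104 0.116 0.147]
  y' -0.023 n 104 x' [-0.027  0.02   0.041] z [0.1   0.113 0.148]
  y' -0.008 n 36 x' [0.025 0.032 0.041] z [0.105 0.11  0.113]
  y' 0.007 n 78 x' [0.018 0.035 0.053] z [0.103 0.12  0.128]
  y' 0.022 n 74 x' [0.022 0.036 0.05 ] z [0.102 0.117 0.126]
  y' 0.037 n 53 x' [0.029 0.039 0.051] z [0.11  0.117 0.123]
  y' 0.052 n 30 x' [0.034 0.042 0.048] z [0.112 0.118 0.125]
```

Now the plug is level within about 7 deg and the handle leans about 60 deg, with the plug centred over the crate. Lowering to contact, then releasing.

```bash
python3 - <<'E'
from h import *
r,x=ori(26,40);p=np.array(observe()["eef_pos"])
move_l([p[0],p[1],.042],feed=.08);st("near")
hit=move_l([p[0],p[1],.019],feed=.02,max_force=3);st(f"touch {hit}")
gripper_to(.034,20);hold(.15);st("open")
p=np.array(observe()["eef_pos"]);print(move_l(list(p-x*.06),feed=.08,max_force=12));st("back")
p=np.array(observe()["eef_pos"]);move_l(list(p+Z*.12-X*.03),feed=.2);hold(.3);st("up");plugcloud()
E
```

```text
near t 33.08 tcp [ 0.5392 -0.4045  0.0424] F(port) [-0.36 -0.54 -1.39] open 0.0222
touch True t 33.79 tcp [ 0.5389 -0.4042  0.0287] F(port) [ 0.99 -0.27  1.04] open 0.0227
open t 34.22 tcp [ 0.5384 -0.4037  0.0283] F(port) [0.67 0.3  0.32] open 0.0339
False
back t 35.12 tcp [ 0.5004 -0.3828  0.0696] F(port) [ 0.03  0.14 -0.5 ] open 0.034
up t 36.32 tcp [ 0.4706 -0.3867  0.1885] F(port) [ 0.44  0.62 -0.7 ] open 0.034
scene 446
  y' -0.053 n 12 x' [-0.109 -0.108 -0.106] z [0.023 0.033 0.042]
  y' -0.038 n 42 x' [-0.109 -0.105 -0.102] z [0.022 0.035 0.048]
  y' -0.023 n 35 x' [-0.102 -0.099 -0.096] z [0.021 0.031 0.044]
  y' -0.008 n 38 x' [-0.097 -0.094 -0.09 ] z [0.022 0.033 0.043]
  y' 0.007 n 32 x' [-0.093 -0.088 -0.084] z [0.021 0.032 0.043]
  y' 0.022 n 40 x' [-0.086 -0.083 -0.079] z [0.021 0.032 0.042]
  y' 0.037 n 36 x' [-0.078 -0.076 -0.074] z [0.022 0.031 0.041]
  y' 0.052 n 36 x' [-0.074 -0.071 -0.066] z [0.021 0.032 0.042]
  y' 0.067 n 35 x' [-0.069 -0.066 -0.062] z [0.021 0.031 0.042]
  y' 0.082 n 39 x' [-0.063 -0.059 -0.057] z [0.021 0.032 0.042]
  y' 0.097 n 39 x' [-0.056 -0.053 -0.051] z [0.021 0.032 0.042]
  y' 0.112 n 38 x' [-0.051 -0.048 -0.045] z [0.022 0.033 0.043]
top 462
  y' -0.053 n 11 x' [-0.042 -0.036 -0.029] z [0.024 0.027 0.034]
  y' -0.038 n 149 x' [-0.044 -0.009  0.035] z [0.022 0.029 0.038]
  y' -0.023 n 55 x' [-0.033  0.023  0.035] z [0.023 0.032 0.039]
  y' -0.008 n 34 x' [0.014 0.021 0.03 ] z [0.027 0.034 0.04 ]
  y' 0.007 n 63 x' [0.001 0.017 0.035] z [0.035 0.045 0.052]
  y' 0.022 n 72 x' [0.003 0.019 0.034] z [0.022 0.041 0.049]
  y' 0.037 n 43 x' [0.006 0.016 0.026] z [0.034 0.04  0.047]
  y' 0.052 n 35 x' [0.006 0.014 0.023] z [0.032 0.04  0.045]
```

The plug lies flat in the crate: collar top 0.050, ball top about 0.034, all well inside the walls. The gripper is clear. One quick check that the bear is unchanged, then hand in.

```bash
python3 - <<'E'
from h import *
im,d=get_image("scene");a=np.load("pics/scene0.npz")
sl=(slice(195,310),slice(435,530));x=abs(d[sl]-a["d"][sl]);print("bear depth diff >10mm frac",(x>.01).mean())
job_done();print(observe()["time_s"])
E
```

```text
bear depth diff >10mm frac 0.007505720823798627
the job is handed in; nothing more can be done
the job is handed in; nothing more can be done
```

I unscrewed the whale's plug about 80 deg anticlockwise, drew it straight out, and set it down inside the pine crate. The job is handed in; the robot's clock stood at about 36 s of the 48 s allowed.

**Last checks**
- **Plug in crate:** depth from the top camera shows it lying flat inside the walls, with the collar top at about 50 mm and the ball top at about 34 mm. In the scene camera my colour mask caught only the crate wall, so the resting pose rests on the top view alone.
- **Bear:** it looks unchanged, with 0.75 % of its depth pixels differing by more than 10 mm.
- **Robot:** it stands clear of everything, and the tool forces were near zero after release.

**What went wrong on the way**
- **First grip:** the ball slipped out after about 30 deg. I found it again in the images and gripped it about 5 mm lower and harder, and that grip held to the end.
- **Laying the handle over:** pressing it down in the crate tipped the plug nose-up by about 26 deg and pushed the tool about 26 mm aside. The force reached about 21 N when sampled, and the plug stayed gripped throughout. I then lifted it, levelled it by tilting the tool, and lowered it until it touched the floor.
- **Release:** the plug was already touching the floor, so only the handle rolled down the last few centimetres.

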